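# Lock out the blister press and gauge its plate gap

## Robot

A 6-joint arm with a two-finger parallel gripper is mounted at the origin on a cart in front of the work surface, level with it; the furniture and walls round the work are solid. World frame = base frame: x ahead of the robot, y to its left, z up, the work surface at z = 0. Lengths are in m, angles in rad, forces in N, time in s.
With the tool pointing down it reaches from about 0.225 to 0.875 m from the base axis. Payload 3.4 kg.
Tool frame: the origin (TCP) lies midway between the tips of the shut fingers; the grasp point (between the pads) lies 19 mm behind it (manip.pinch_z is the distance from the TCP to the grasp point, in m); z points along the fingers, y is the line along which they close (so a half turn about z gives the same grasp; the last joint's range is limited). The gripper opens to 85 mm and grips with 20 to 120 N. Pads are 22 mm wide; open, the fingers measure 114 mm over their backs; the gripper's body (76 mm by 85 mm) begins 54 mm behind the grasp point. The pads swing forward as they close: fully open they stand 13 mm farther back than shut.
Start: joints at [-1.374, 0.276, 1.505, -0, 1.361, -0.121], TCP at [0.18, -0.546, 0.231] pointing down, gripper open.
Joint ranges: [-2.89, 2.89], [-0.75, 2.08], [0.22, 2.7], [-1.18, 4.32], [0.11, 2.71], [-2.7, 2.7]. Speed limits (rad/s): [2.57, 2.57, 3.14, 3.14, 3.14, 3.14].

## Interface

Orientations are given as a unit quaternion [w, x, y, z].
In Python, from rig import manip gives the robot as it stands.
- The arm moves only by the tool carry_out, never from a script. Its arguments are lists of equal length, an entry for each row: "delta_pos": the shift along the tool's x, y, z scaled (see below), a list of three; "turn": the turn, a rotation vector about the tool's x, y, z scaled (see below), a list of three; "claw": the closure, from -1 (fully open) to 1 (shut). A call has 1 to 12 rows; each row is the pose to reach, as a shift and turn from the pose commanded when the call began, along the tool's axes at that moment; what a row does not reach only later rows make up. The controller multiplies each number of a shift by 400 mm and each number of a turn by 30 degrees. A row lasts 1/10 s, in which the tool goes at most 50 mm and 8.59 degrees, less where a joint would pass 70% of its speed; a pose out of reach is approached as far as the arm can. A call with a number of a shift or a turn outside -1 to 1 is refused whole. A call with a gripper value outside its range is refused whole. The fingers move at their own pace and stop on an object; "force" is the grip in N (left out, the last holds). Time passes only in rows, so rows that repeat a pose let the fingers close. It gives the time, the measured TCP pose, the force, the opening and the grip force at its end, in the units of the state.
- manip.get_state(): the state, without advancing time (a new reading comes with each control period).
- manip.get_image(name): name is "scene" or "side" or "wrist"; returns a dict with "image" (420x560x3 uint8, red, green, blue), "z_map" (420x560 float32, m along the optical axis (not along the pixel's ray), 0 where there is no reading), "fx", "fy", "cx", "cy" (pixels), "world_to_cam" (4x4, takes a point from world to camera coordinates). Camera axes: x right, y down, z forward; pixel columns grow to the right and rows downward; lengths in m; the calibration is good to about 2 mm. A picture is of the moment at which its call begins.
- manip.sign_off(): hands the job in; it is judged then, once.
Trained networks look in the newest picture that a camera, given by its name, has taken for a name from the list of things; names that differ only in an ending like _2 or _b are one class to them, and where a whole thing is asked for, a point or a joint stands for the part that bears it (a point fixed in the world has none). Each returns a list of dicts, best first, with "score" (0 to 1); they miss things now and then, are a little off and sometimes report something else, mostly with a low value. They report only what shows in the picture. A call takes as long as a camera call.
- manip.spot_in(camera, query): "point" ([x, y, z] in m, in world coordinates, good to about 4 mm: the middle of the surface that is visible of it).
- manip.place_of(camera, query): "point" ([x, y, z] in m, in world coordinates, good to about 4 mm: a listed point, or the origin of a listed thing).
The state is a dict: "clock": time; "qpos": joint angles; "qd": joint speeds; "effort": joint torques, N m; "position": TCP position; "ee_rot": TCP orientation; "contact_force": force on the tool from outside, world axes, zero at the start; "moment": the same for the moment, N m; "width": finger opening in m; "gripper_force": force on a finger pad.
Only numpy, scipy, OpenCV 4.12 (cv2) and the standard library are available. Lean on these libraries where they do the work, as an engineer would, in place of code of your own. Each camera call takes 0.05 s, during which the arm holds its last target. There are 200 camera calls.

## Task

Lock out the press: put the red key from its stand fully into the key cylinder on the control box, turn it clockwise to the stop and leave it there. Then take the taper gauge by its blue handle and slide its blade, level and straight, between the press's two plates until it drags snugly and has raised the sprung upper plate by about 2 mm, no farther. Finish while still gripping the gauge at that depth, with the bottle and vial undisturbed.

Things in the scene. Friction and masses are not known exactly. Their poses are not given: they have to be found in the camera images.
- key_grip (a point): Centre of the flat red bow (grip) of the key. The key stands upright, bit down, in a black stand. Bow 8 mm thick (along the point's x) x 26 wide (y) x 34 high (z); grip it across the 8 mm. Below it a steel bit 6 (x) x 12 (y) x 18 mm long, its end 35 mm below this point. Total height 52 mm, 30 g. At the start the bit's end is 8 mm above the worktop, the bow's foot resting on the stand. The key works either way round.
- key_tip (a point): Middle of the lower end of the key's bit; axes as key_grip.
- key_stand: Fixed black block 50 x 50 x 26 mm, origin at the centre of its underside, on the worktop; pocket 9 x 15 mm, 20 mm deep in the middle of its top, its long side along y.
- control_box: Fixed grey box 86 x 86 x 34 mm with white top and a red and a green lamp on the far edge; origin at the centre of its underside. It carries the key cylinder in the middle of its top.
- keyhole (a point): Centre of the mouth of the keyhole, in the top face of the key cylinder (dark steel ring 40 mm across round a bright square, standing 24 mm above the box, top 57.5 mm above the worktop). Rectangular hole 8.4 mm (point's x) x 14.4 mm (y), 20 mm deep, edges chamfered 2 mm; point z points up. The point turns with the cylinder. With the key home the bow's foot rests on this face, so key_grip is 17 mm above this point.
- key_cylinder (a joint): Turn of the key cylinder, rad: 0 at the start, grows clockwise as seen from above, stop at 1.3 (locked out from 1.05 on). Friction 0.05 N m; it stays where it is left. The key has about 0.2 rad of play in the hole, so turn it about 1.45 rad from lying straight in the hole.
- gauge: Loose taper gauge, 110 g, lying flat on the worktop. Steel wedge blade, 22 mm wide, flat underneath, pointing along +x from the upright blue handle; axes as for gauge_grip, origin at the underside below the handle's centre. Blade 2 mm thick at its tip (x = 125 mm) and 13 mm thicker for each 100 mm back from it (15.9 mm at x = 18 mm).
- gauge_grip (a point): Centre of the gauge's blue handle, 24 mm above the gauge's flat underside. Handle 40 mm long (x) x 14 mm thick (y) x 44 mm high (z) on a 26 mm wide, 5 mm high foot; grip it across the 14 mm. Site x points to the blade tip, z up.
- gauge_tip (a point): Middle of the blade's tip edge, on its underside: 125 mm ahead (x) of and 24 mm below gauge_grip; same axes.
- press: Fixed small press: grey base 150 x 124 x 24 mm on the worktop (from 65 mm before to 85 mm behind its origin along x), dark steel lower plate, two posts at y = +-52 mm rising to 100 mm. Origin at base underside; x points from the open front into the gap.
- gap_mouth (a point): Point on the top face of the lower plate (40 mm above the worktop) straight below the middle of the upper plate's front edge. x points into the gap, y along the edge, z up. The lower plate is 90 mm wide and runs 20 mm out in front of this point; the upper plate is 80 mm wide and 90 mm deep. The gap is 4.8 to 8 mm high and differs from start to start.
- press_head: Blue bridge on the two posts, with the upper plate hung below it. Origin = centre line of the press at the height of the upper plate's underside when not lifted; its z minus 40 mm is the gap. Highest point 100 mm above the worktop (posts).
- press_lift (a joint): Lift of the sprung upper plate (aluminium, 9 mm thick), m: 0 when at rest; up to 0.008. It bears down with about 2.4 N plus 0.7 N per mm of lift; pushing the blade in takes about 4 to 6 N at first touch and 6 to 10 N at 2 mm of lift, and it stays put when the push stops. At 2 mm of lift the blade is about 15 mm beyond first touch.
- monitor: Fixed computer monitor behind the left half of the work; origin at its foot on the worktop. Its screen, facing the robot, spans 540 mm along this body's y (+-270 mm), its face 68 mm before the origin (at x = -68 mm), from 120 to 465 mm above the worktop. Keep arm and gripper in front of it: its left corner is the nearest thing when swinging in from the left.
- bottle_white: White stock bottle, 53 mm across x 85 mm, a bystander; origin at its underside.
- vial: Orange pill vial with white cap, 47 mm across x 74 mm, a bystander; origin at its underside.

How it is judged:
By the outcome, as a careful person would: the job done as asked, in the order asked, and still so for the second after the job is handed in, while the arm keeps its last pose, push and grip.
It also fails if it takes over 58 s, if anything falls off the work surface, if the arm or the gripper's body presses on something with over 40 N, if the wrist force passes 120 N, or if a joint passes its speed limit or range.

## Working session

There is one attempt and no reset: what is moved stays moved. The work goes in short steps, Python scripts to look and compute and a tool call to move; the robot and the scene stay as the last step left them, time stands still between calls to the robot, and variables do not carry over. Pictures are saved under pics/ and viewed, at most 10 in all, crops included, and the job is handed in when it is done.

Besides the shell and the picture viewer there is one more tool, called after ">>>" as a command line: name --argument value ..., lists and objects as JSON in quotes. carry_out: Moves the arm, as the interface text tells. Shifts and turns lie within -1 to 1; 1 stands for 400 mm of shift or 30 degrees of turn. Its arguments: {"type":"object","properties":{"delta_pos":{"type":"array","items":{"type":"array","items":{"type":"number","minimum":-1,"maximum":1}}},"turn":{"type":"array","items":{"type":"array","items":{"type":"number","minimum":-1,"maximum":1}}},"claw":{"type":"array","items":{"type":"number"}},"force":{"type":"number"}},"required":["delta_pos","turn","claw"]}

```bash
mkdir -p pics; ls
cat > h.py <<'E'
import numpy as np,cv2
from rig import manip
from scipy.spatial.transform import Rotation as R
def img(n,save=None):
    d=manip.get_image(n)
    if save: cv2.imwrite(f'pics/{save}.png',d['image'][:,:,::-1])
    return d
def cloud(d):
    z=d['z_map'];v,u=np.indices(z.shape)
    p=np.stack([(u-d['cx'])/d['fx']*z,(v-d['cy'])/d['fy']*z,z,np.ones_like(z)],-1)
    w=p@np.linalg.inv(d['world_to_cam']).T
    w=w[...,:3]; w[z==0]=np.nan
    return w
def Rt():
    q=manip.get_state()['ee_rot'];return R.from_quat([q[1],q[2],q[3],q[0]])
E
python3 - <<'E'
from h import *
for c in ('scene','side','wrist'):
    d=img(c,c+'0'); print(c,np.round(np.linalg.inv(d['world_to_cam'])[:3,3],3),d['fx'])
    for n in ['key_grip','key_stand','control_box','keyhole','gauge','gauge_grip','gauge_tip','press','gap_mouth','press_head','monitor','bottle_white','vial']:
        r=manip.place_of(c,n)
        print(n,[(np.round(x['point'],3).tolist(),round(x['score'],2)) for x in r[:2]])
s=manip.get_state();print(s)
cv2.imwrite('pics/a.png',cv2.imread('pics/scene0.png'))
E
```

```text
pics
scene [-0.148 -0.923  0.662] 423.29010606475805
key_grip [([0.438, 0.062, 0.044], 0.37)]
key_stand [([0.439, 0.062, 0.004], 0.49)]
control_box []
keyhole []
gauge [([0.423, -0.282, 0.0], 0.66)]
gauge_grip [([0.422, -0.288, 0.024], 0.53)]
gauge_tip []
press [([0.611, -0.332, -0.002], 0.58)]
gap_mouth [([0.57, -0.318, 0.04], 0.68), ([0.607, -0.333, 0.042], 0.51)]
press_head [([0.603, -0.336, 0.046], 0.82), ([0.435, -0.518, -0.003], 0.69)]
monitor []
bottle_white [([0.509, -0.548, 0.002], 0.88)]
vial [([0.432, -0.518, -0.001], 0.57), ([0.571, -0.318, 0.038], 0.54)]
side [-0.025  0.649  0.875] 524.5167174261436
key_grip [([0.44, 0.065, 0.044], 0.63), ([0.436, 0.064, 0.008], 0.31)]
key_stand [([0.441, 0.066, 0.001], 0.79), ([0.424, -0.126, -0.003], 0.24)]
control_box [([0.426, -0.126, -0.002], 0.84), ([0.508, -0.546, -0.0], 0.63)]
keyhole [([0.422, -0.125, 0.063], 0.76)]
gauge [([0.425, -0.281, 0.003], 0.71)]
gauge_grip [([0.422, -0.283, 0.026], 0.83)]
gauge_tip [([0.542, -0.321, 0.002], 0.7)]
press [([0.611, -0.333, 0.001], 0.94), ([0.439, -0.52, -0.001], 0.2)]
gap_mouth [([0.575, -
[... 447 characters left out ...]
]
vial []
{'clock': 2.1, 'qpos': array([-1.37398842e+00,  2.75888828e-01,  1.50491677e+00, -2.86970792e-05,
        1.36072350e+00, -1.20988735e-01]), 'qd': array([-0.00061421,  0.00048407, -0.00122499, -0.00026225, -0.00088332,
       -0.00052982]), 'effort': array([ 6.92274862e-04, -4.16650879e+01, -2.46096271e+01,  2.23134557e-04,
        5.28035562e-04, -5.26672125e-06]), 'position': array([ 0.17966662, -0.5462238 ,  0.23132769]), 'ee_rot': array([ 3.22909580e-05,  9.87401728e-01,  1.58233456e-01, -1.28185588e-05]), 'contact_force': array([ 0.16823613, -0.89638374, -0.1932655 ]), 'moment': array([ 0.04060399, -0.009198  ,  0.00413314]), 'gripper_force': 0.0, 'width': 0.08554157874804878}
```

View pics/side0.png

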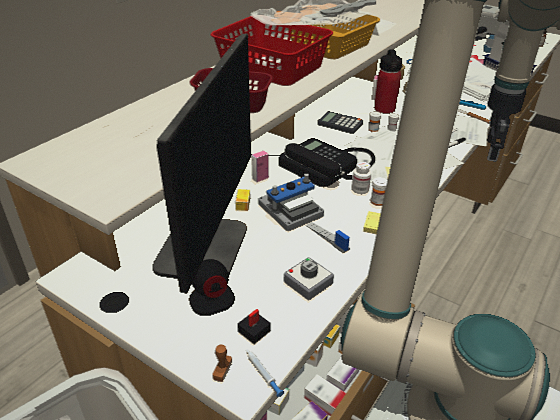

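View pics/scene0.png

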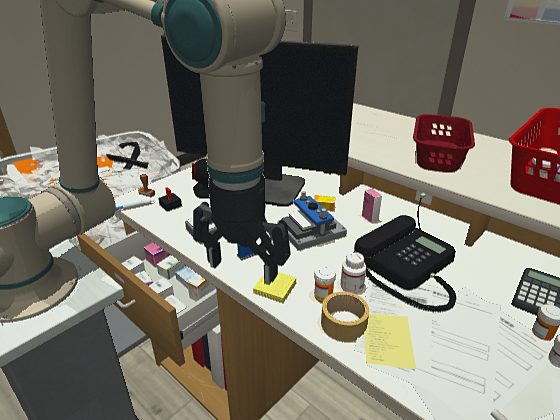

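```bash
cat >> h.py <<'E'
def rect(w,c,r,z0,z1,mask=None,show=''):
    m=(np.hypot(w[...,0]-c[0],w[...,1]-c[1])<r)&(w[...,2]>z0)&(w[...,2]<z1)
    if mask is not None:m&=mask
    p=w[m]
    if len(p)<6: print(show,'few',len(p));return None
    b=cv2.minAreaRect((p[:,:2]*1000).astype(np.float32))
    print(show,len(p),'ctr',np.round(b[0],1),'size',np.round(b[1],1),'ang',round(b[2],1),'z',np.round(np.percentile(p[:,2],[5,50,95])*1000,1))
    return p
E
python3 - <<'E'
from h import *
d=img('side');w=cloud(d);im=d['image'].astype(int)
red=(im[...,0]>120)&(im[...,1]<70)&(im[...,2]<70)
blue=(im[...,2]>100)&(im[...,0]<80)
rect(w,(.44,.065),.045,.02,.03,None,'stand top')
rect(w,(.44,.065),.04,.032,.07,red,'bow')
rect(w,(.425,-.126),.07,.03,.037,None,'box top')
rect(w,(.425,-.126),.04,.053,.063,None,'cyl')
rect(w,(.423,-.283),.05,.03,.06,blue,'handle')
rect(w,(.49,-.305),.09,.003,.03,None,'blade')
rect(w,(.61,-.333),.13,.02,.028,None,'base')
rect(w,(.61,-.333),.13,.035,.043,None,'lower')
rect(w,(.61,-.333),.13,.05,.12,blue,'bridge')
m=(w[...,2]>.13)&(w[...,2]<.47)&(w[...,0]>.4)&(w[...,0]<.9)&(w[...,1]>-.5)&(w[...,1]<.6)
p=w[m];b=cv2.minAreaRect((p[:,:2]*1000).astype(np.float32));print('mon',b,cv2.boxPoints(b))
dw=np.linalg.inv(img('wrist')['world_to_cam']);T=Rt().as_matrix();s=manip.get_state()
print('cam in tool',T.T@(dw[:3,3]-s['position']),'\n',T.T@dw[:3,:3]);print(T)
E
```

```text
stand top 384 ctr [439.1  65. ] size [53.1 53.8] ang 81.4 z [21.3 25.1 28.6]
bow 29 ctr [439.8  64.5] size [25.   7.7] ang 88.3 z [55.6 58.8 60.9]
box top 579 ctr [ 422.7 -122.9] size [84.8 85.6] ang 77.4 z [30.4 32.9 36. ]
cyl 144 ctr [ 424.7 -123.6] size [38.2 39.2] ang 66.5 z [53.4 55.6 59.4]
handle 50 ctr [ 424.  -281.2] size [12.9 38.5] ang 71.6 z [41.4 43.7 45. ]
blade 691 ctr [ 493.5 -308.2] size [168.5 160.3] ang 9.6 z [ 3.5 12.1 27.6]
base 380 ctr [ 626.2 -321.6] size [128.2 195.5] ang 86.7 z [20.4 23.6 27.2]
lower 304 ctr [ 603.7 -327.2] size [116.4 116.5] ang 57.2 z [35.6 39.2 42. ]
bridge 326 ctr [ 621.  -336.7] size [125.5  57.3] ang 70.1 z [73.7 76.5 79.6]
mon ((717.7760009765625, -172.28936767578125), (654.3580322265625, 362.961669921875), 89.79304504394531) [[ 535.11456 -498.81073]
 [ 898.0739  -500.12177]
 [ 900.43744  154.232  ]
 [ 537.4781   155.54303]]
cam in tool [ 0.08427589  0.00036043 -0.14322208] 
 [[-4.37821296e-04 -9.46459468e-01 -3.22822373e-01]
 [ 9.99999755e-01 -2.37950218e-04 -6.58600426e-04]
 [ 5.46522955e-04 -3.22822582e-01  9.46459340e-01]]
[[ 9.49929998e-01  3.12462795e-01  2.55160431e-05]
 [ 3.12462796e-01 -9.49929995e-01 -7.01990701e-05]
 [ 2.30385699e-06  7.46570167e-05 -9.99999997e-01]]
```

>>> carry_out --delta_pos '[[0.8,-1,-0.05],[0.8,-1,-0.05],[0.8,-1,-0.05],[0.8,-1,-0.05],[0.8,-1,-0.05],[0.8,-1,-0.05],[0.8,-1,-0.05],[0.8,-1,-0.05],[0.8,-1,-0.05],[0.8,-1,-0.05],[0.8,-1,-0.05],[0.8,-1,-0.05]]' --turn '[[0,0,0],[0,0,0],[0,0,0],[0,0,0],[0,0,0],[0,0,0],[0,0,0],[0,0,0],[0,0,0],[0,0,0],[0,0,0],[0,0,0]]' --claw '[-1,-1,-1,-1,-1,-1,-1,-1,-1,-1,-1,-1]'

```text
clock: 3.4
position: [0.3591, -0.0643, 0.2516]
ee_rot: [0.0, 0.987, 0.161, 0.0]
contact_force: [-0.5, -1.0, -0.1]
width: 0.0855
gripper_force: 0.0
```

Run:
```python
from h import *
print(manip.get_state()['position'],manip.get_state()['clock'])
d=img('wrist','w1');w=cloud(d);im=d['image'].astype(int)
for n in ['key_grip','key_tip','key_stand','control_box','keyhole','gauge_grip','gauge_tip','gap_mouth']:
    r=manip.place_of('wrist',n);print(n,[(np.round(x['point'],3).tolist(),round(x['score'],2)) for x in r[:2]])
red=(im[...,0]>120)&(im[...,1]<70)&(im[...,2]<70)
blue=(im[...,2]>100)&(im[...,0]<80)
rect(w,(.44,.065),.045,.02,.03,None,'stand top')
rect(w,(.44,.065),.04,.055,.07,red,'bow top')
rect(w,(.425,-.126),.07,.03,.037,None,'box top')
rect(w,(.425,-.126),.04,.053,.063,None,'cyl')
rect(w,(.423,-.283),.05,.037,.06,blue,'handle')
```

```text
[ 0.35909934 -0.06427362  0.25159365] 3.4
key_grip [([0.437, 0.066, 0.044], 0.82), ([0.426, -0.125, 0.004], 0.56)]
key_tip [([0.438, 0.064, 0.012], 0.55)]
key_stand [([0.442, 0.066, 0.002], 0.92)]
control_box [([0.422, -0.123, -0.003], 0.76)]
keyhole [([0.427, -0.119, 0.057], 0.69)]
gauge_grip [([0.424, -0.283, 0.026], 0.73)]
gauge_tip [([0.544, -0.319, -0.0], 0.81), ([0.443, 0.066, -0.001], 0.16)]
gap_mouth []
stand top 2494 ctr [440.7  64.9] size [50.8 50. ] ang 81.6 z [25.  26.5 27.9]
bow top 198 ctr [440.4  64.6] size [24.3  6.3] ang 83.0 z [58.8 60.2 61.7]
box top 4978 ctr [ 425.1 -124.6] size [84.8 84.4] ang 77.5 z [31.  33.6 35.3]
cyl 1119 ctr [ 425.3 -124.8] size [38.7 38.7] ang 64.7 z [54.3 56.6 58.7]
handle 414 ctr [ 425.  -282.9] size [14.3 38.5] ang 74.7 z [43.  44.3 45.5]
```

View pics/w1.png

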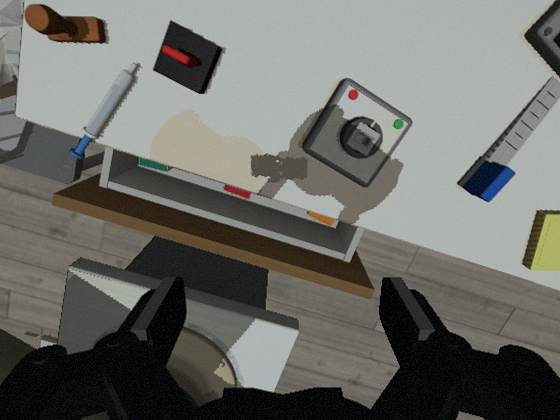

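Run:
```python
import cv2
i=cv2.imread('pics/w1.png')[105:165,325:405]
cv2.imwrite('pics/c1.png',cv2.resize(i,None,fx=9,fy=9,interpolation=cv2.INTER_CUBIC))
```

```text
(no output)
```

View pics/c1.png

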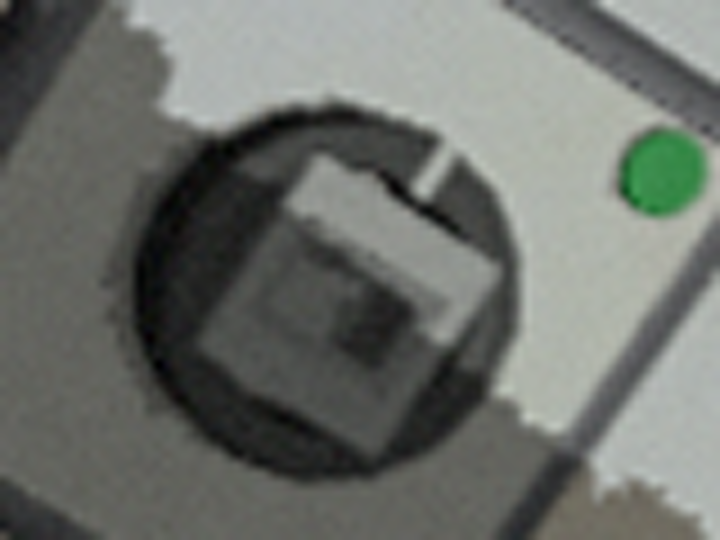

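```bash
cat >> h.py <<'E'
def mv(t,yaw=None,pr=True):
    s=manip.get_state();r=Rt();d=r.inv().apply(np.array(t)-s['position'])/.4
    T=r.as_matrix();cur=np.degrees(np.arctan2(T[1,0],T[0,0]))
    print('pos',np.round(s['position'],4),'yaw',round(cur,2),'tilt',np.round(T[:,2],4),'shift',np.round(d,4),'turnz',None if yaw is None else round(-(yaw-cur)/30,4),'t',s['clock'])
E
python3 -c "
from h import *
mv([.4405,.0648,.20],82)"
```

```text
pos [ 0.3585 -0.0671  0.2512] yaw 18.09 tilt [-2.e-04 -1.e-04 -1.e+00] shift [ 0.2973 -0.2498  0.128 ] turnz -2.1303 t 3.85
```

>>> carry_out --delta_pos '[[0.3,-0.25,0.13],[0.3,-0.25,0.13],[0.3,-0.25,0.13],[0.3,-0.25,0.13],[0.3,-0.25,0.13],[0.3,-0.25,0.13]]' --turn '[[0,0,-1],[0,0,-1],[0,0,-1],[0,0,-1],[0,0,-1],[0,0,-1]]' --claw '[-1,-1,-1,-1,-0.4,-0.4]'

```text
clock: 4.45
position: [0.4411, 0.0657, 0.1991]
ee_rot: [0.0, 0.913, 0.408, -0.001]
contact_force: [-0.2, -0.1, 0.6]
width: 0.0598
gripper_force: 0.0
```

>>> carry_out --delta_pos '[[0,0,0],[0,0,0],[0,0,0],[0,0,0],[0,0,0]]' --turn '[[0,0,-1],[0,0,-1],[0,0,-1],[0,0,-1],[0,0,-1]]' --claw '[-0.3,-0.3,-0.3,-0.3,-0.3]'

```text
clock: 4.95
position: [0.4411, 0.0648, 0.2]
ee_rot: [0.001, 0.777, 0.629, 0.0]
contact_force: [0.5, 0.2, 0.0]
width: 0.0555
gripper_force: 0.0
```

>>> carry_out --delta_pos '[[0,0,0],[0,0,0],[0,0,0],[0,0,0]]' --turn '[[0,0,-0.13],[0,0,-0.13],[0,0,-0.13],[0,0,-0.13]]' --claw '[-0.3,-0.3,-0.3,-0.3]'

```text
clock: 5.35
position: [0.4413, 0.0659, 0.1995]
ee_rot: [0.0, 0.755, 0.656, 0.0]
contact_force: [0.5, 0.9, -1.0]
width: 0.0555
gripper_force: 0.0
```

```bash
python3 -c "
from h import *
d=img('wrist','w2');w=cloud(d);im=d['image'].astype(int)
red=(im[...,0]>110)&(im[...,1]<70)&(im[...,2]<70)
rect(w,(.44,.065),.045,.02,.03,None,'stand top')
rect(w,(.44,.065),.04,.055,.07,red,'bow top')
rect(w,(.425,-.126),.07,.03,.037,None,'box top')
rect(w,(.425,-.126),.04,.053,.063,None,'cyl')
print(manip.get_state()['width'])
mv([.4405,.0648,.032],82)"
```

```text
stand top 2379 ctr [440.6  65.3] size [50.4 50.1] ang 81.5 z [25.1 26.5 27.7]
bow top 23 ctr [441.8  75.1] size [3.8 5.1] ang 81.9 z [58.8 59.9 60.8]
box top 3220 ctr [ 424.9 -124.1] size [85.3 84. ] ang 77.8 z [30.8 33.6 35.2]
cyl 825 ctr [ 424.8 -124.5] size [40.1 38.1] ang 81.6 z [53.9 56.3 58.3]
0.055213581231869646
pos [0.4414 0.066  0.1994] yaw 82.01 tilt [ 2.e-04 -2.e-04 -1.e+00] shift [-0.0031 -0.0018  0.4185] turnz 0.0003 t 5.4
```

View pics/w2.png

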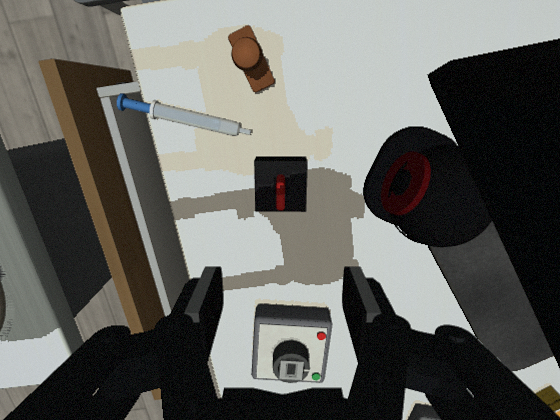

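>>> carry_out --delta_pos '[[-0.003,-0.002,0.12],[-0.003,-0.002,0.24],[-0.003,-0.002,0.34],[-0.003,-0.002,0.4],[-0.003,-0.002,0.418],[-0.003,-0.002,0.418],[-0.003,-0.002,0.418]]' --turn '[[0,0,0],[0,0,0],[0,0,0],[0,0,0],[0,0,0],[0,0,0],[0,0,0]]' --claw '[-0.3,-0.3,-0.3,-0.3,-0.3,-0.3,-0.3]'

```text
clock: 6.1
position: [0.4417, 0.0651, 0.0331]
ee_rot: [0.001, 0.754, 0.657, 0.001]
contact_force: [-0.3, 1.2, 0.1]
width: 0.0556
gripper_force: 0.0
```

>>> carry_out --delta_pos '[[0,0,0],[0,0,0],[0,0,0],[0,0,0],[0,0,0],[0,0,0],[0,0,0],[0,0,0]]' --turn '[[0,0,0],[0,0,0],[0,0,0],[0,0,0],[0,0,0],[0,0,0],[0,0,0],[0,0,0]]' --claw '[0,0.3,0.6,0.8,1,1,1,1]' --force 50

```text
clock: 6.9
position: [0.4407, 0.0651, 0.0326]
ee_rot: [0.0, 0.754, 0.657, 0.0]
contact_force: [-1.1, -0.3, 6.2]
width: 0.0071
gripper_force: 50.8
```

>>> carry_out --delta_pos '[[0,0,-0.05],[0,0,-0.15],[0,0,-0.22],[0,0,-0.22],[0,0,-0.22]]' --turn '[[0,0,0],[0,0,0],[0,0,0],[0,0,0],[0,0,0]]' --claw '[1,1,1,1,1]'

```text
clock: 7.4
position: [0.4405, 0.0651, 0.1203]
ee_rot: [0.0, 0.754, 0.657, 0.0]
contact_force: [-1.0, 0.2, -0.6]
width: 0.0075
gripper_force: 50.0
```

```bash
python3 -c "
from h import *
print(manip.get_state()['contact_force'],manip.get_state()['width'])
mv([.425,-.1246,.12],77.6)"
```

```text
[-1.0022128   0.20913998 -0.5729227 ] 0.0074570907945717075
pos [0.4405 0.0651 0.1203] yaw 82.11 tilt [ 1.1e-03 -1.0e-04 -1.0e+00] shift [-0.4752  0.0267  0.0007] turnz 0.1503 t 7.4
```

>>> carry_out --delta_pos '[[-0.1,0.005,0],[-0.22,0.012,0],[-0.34,0.019,0],[-0.43,0.024,0],[-0.475,0.027,0],[-0.475,0.027,0],[-0.475,0.027,0],[-0.475,0.027,0]]' --turn '[[0,0,0.05],[0,0,0.1],[0,0,0.15],[0,0,0.15],[0,0,0.15],[0,0,0.15],[0,0,0.15],[0,0,0.15]]' --claw '[1,1,1,1,1,1,1,1]'

```text
clock: 8.2
position: [0.4243, -0.1233, 0.1192]
ee_rot: [-0.001, 0.779, 0.627, -0.0]
contact_force: [-0.3, 0.6, -0.1]
width: 0.0073
gripper_force: 50.0
```

```bash
python3 -c "
from h import *
d=img('wrist','w3');w=cloud(d)
rect(w,(.425,-.126),.07,.03,.037,None,'box top')
rect(w,(.425,-.126),.04,.053,.063,None,'cyl')
for n in ['key_tip','key_grip','keyhole']:
  for c in ['wrist','side']:
    r=manip.place_of(c,n);print(n,c,[(np.round(x['point'],3).tolist(),round(x['score'],2)) for x in r[:2]])
d=img('side','s3')
mv([.425,-.1246,.12],77.6)"
```

```text
box top 9002 ctr [ 424.9 -124.6] size [84.5 84.1] ang 77.8 z [31.  33.7 35.1]
cyl 2193 ctr [ 424.9 -123.9] size [38.3 39.5] ang 76.0 z [54.4 56.5 58.7]
key_tip wrist [([0.424, -0.124, 0.094], 0.6)]
key_tip side [([0.438, 0.061, 0.014], 0.66)]
key_grip wrist [([0.422, -0.126, 0.13], 0.62)]
key_grip side [([0.44, 0.062, 0.046], 0.47)]
keyhole wrist [([0.427, -0.123, 0.054], 0.73)]
keyhole side [([0.425, -0.125, 0.06], 0.64)]
pos [ 0.4252 -0.1242  0.1202] yaw 77.65 tilt [ 2.e-04 -1.e-04 -1.e+00] shift [-0.0011 -0.0002  0.0004] turnz 0.0018 t 8.6
```

View pics/w3.png

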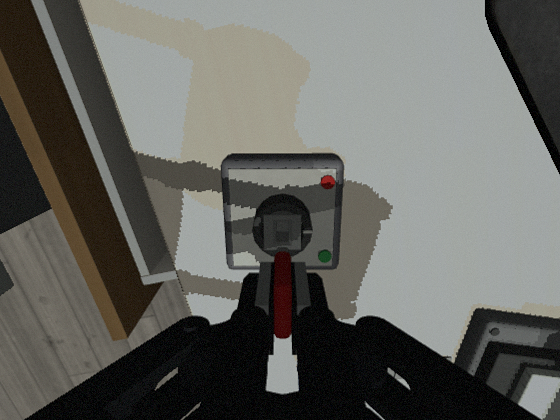

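>>> carry_out --delta_pos '[[-0.001,0,0.05],[-0.001,0,0.08],[-0.001,0,0.09],[-0.001,0,0.095],[-0.001,0,0.1],[-0.001,0,0.105],[-0.001,0,0.11],[-0.001,0,0.11]]' --turn '[[0,0,0],[0,0,0],[0,0,0],[0,0,0],[0,0,0],[0,0,0],[0,0,0],[0,0,0]]' --claw '[1,1,1,1,1,1,1,1]'

```text
clock: 9.4
position: [0.4249, -0.1249, 0.076]
ee_rot: [0.0, 0.779, 0.627, -0.0]
contact_force: [0.1, -0.1, -0.7]
width: 0.007
gripper_force: 50.0
```

>>> carry_out --delta_pos '[[0,0,0.008],[0,0,0.016],[0,0,0.022],[0,0,0.027],[0,0,0.031],[0,0,0.032],[0,0,0.032]]' --turn '[[0,0,0],[0,0,0],[0,0,0],[0,0,0],[0,0,0],[0,0,0],[0,0,0]]' --claw '[1,1,1,1,1,1,1]'

```text
clock: 10.1
position: [0.425, -0.125, 0.064]
ee_rot: [0.0, 0.779, 0.627, -0.0]
contact_force: [-1.8, 1.0, 8.3]
width: 0.0067
gripper_force: 51.5
```

>>> carry_out --delta_pos '[[0,0,0],[0,0,0],[0,0,0],[0,0,0],[0,0,0],[0,0,0]]' --turn '[[0,0,0.2],[0,0,0.4],[0,0,0.6],[0,0,0.8],[0,0,1],[0,0,1]]' --claw '[1,1,1,1,1,1]' --force 60

```text
clock: 10.7
position: [0.4249, -0.1255, 0.0641]
ee_rot: [0.001, 0.915, 0.403, -0.0]
contact_force: [-4.1, -1.4, 7.4]
width: 0.0072
gripper_force: 59.9
```

>>> carry_out --delta_pos '[[0,0,0],[0,0,0],[0,0,0],[0,0,0],[0,0,0],[0,0,0]]' --turn '[[0,0,0.2],[0,0,0.4],[0,0,0.6],[0,0,0.8],[0,0,1],[0,0,1]]' --claw '[1,1,1,1,1,1]'

```text
clock: 11.3
position: [0.4249, -0.1252, 0.064]
ee_rot: [0.0, 0.988, 0.152, -0.0]
contact_force: [-3.8, 1.0, 7.6]
width: 0.007
gripper_force: 59.9
```

>>> carry_out --delta_pos '[[0,0,0],[0,0,0],[0,0,0],[0,0,0],[0,0,0],[0,0,0],[0,0,0]]' --turn '[[0,0,0.2],[0,0,0.35],[0,0,0.5],[0,0,0.65],[0,0,0.77],[0,0,0.77],[0,0,0.77]]' --claw '[1,1,1,1,1,1,1]'

```text
clock: 12.0
position: [0.4249, -0.1254, 0.064]
ee_rot: [0.001, 0.999, -0.048, 0.0]
contact_force: [-2.7, -1.7, 8.8]
width: 0.0072
gripper_force: 59.9
```

```bash
python3 -c "
from h import *
s=manip.get_state();print(s['contact_force'],s['moment'],s['width'])
mv([.425,-.1246,.12],-5.5)"
```

```text
[-2.68612839 -1.71404088  8.77229884] [-0.10396526  0.64052729 -0.02243675] 0.007226266004997384
pos [ 0.4249 -0.1254  0.064 ] yaw -5.46 tilt [ 1.0e-04 -1.2e-03 -1.0e+00] shift [-0.     -0.0019 -0.1399] turnz 0.0012 t 12.0
```

>>> carry_out --delta_pos '[[0,0,0],[0,0,0],[0,0,0]]' --turn '[[0,0,0.07],[0,0,0.14],[0,0,0.14]]' --claw '[1,1,1]'

```text
clock: 12.3
position: [0.4249, -0.1253, 0.064]
ee_rot: [0.0, 0.996, -0.085, 0.0]
contact_force: [-3.6, -0.8, 7.5]
width: 0.0072
gripper_force: 59.9
```

```bash
python3 -c "
from h import *
s=manip.get_state();print(s['contact_force'],s['moment'],s['width'])
mv([.425,-.1246,.12],-9.7)"
```

```text
[-3.57128699 -0.79056653  7.48597608] [-0.01491854  0.5761875   0.01658968] 0.007220675889776749
pos [ 0.4249 -0.1253  0.064 ] yaw -9.7 tilt [ 0.e+00 -8.e-04 -1.e+00] shift [-0.     -0.0016 -0.1399] turnz 0.0001 t 12.3
```

>>> carry_out --delta_pos '[[0,0,0],[0,0,0],[0,0,0],[0,0,-0.08],[0,0,-0.18],[0,0,-0.3],[-0.15,0,-0.35],[-0.2,0,-0.35],[-0.2,0,-0.35]]' --turn '[[0,0,0],[0,0,0],[0,0,0],[0,0,0],[0,0,0],[0,0,0],[0,0,0],[0,0,0],[0,0,0]]' --claw '[0.3,0,-0.3,-0.3,-0.3,-0.3,-0.3,-0.3,-0.3]'

```text
clock: 13.2
position: [0.3426, -0.1102, 0.2038]
ee_rot: [0.0, 0.996, -0.085, -0.0]
contact_force: [1.1, -0.6, -0.5]
width: 0.0557
gripper_force: 0.0
```

```bash
python3 -c "
from h import *
d=img('wrist','w4');w=cloud(d);im=d['image'].astype(int)
red=(im[...,0]>110)&(im[...,1]<70)&(im[...,2]<70)
blue=(im[...,2]>100)&(im[...,0]<80)
rect(w,(.425,-.125),.03,.085,.1,red,'bow top')
rect(w,(.425,-.126),.04,.053,.062,None,'cyl')
rect(w,(.423,-.283),.05,.037,.06,blue,'handle')
rect(w,(.61,-.333),.1,.05,.12,blue,'bridge')
for n in ['key_grip','keyhole','gauge_grip','gauge_tip','gap_mouth','press_head','press']:
    r=manip.place_of('wrist',n);print(n,[(np.round(x['point'],3).tolist(),round(x['score'],2)) for x in r[:2]])
mv([.425,-.1246,.12],-9.7)"
```

```text
bow top 200 ctr [ 429.6 -125.7] size [ 6.3 17.4] ang 80.5 z [90.1 91.7 93. ]
cyl 1485 ctr [ 425.  -125.3] size [39.1 38.6] ang 35.7 z [54.4 56.4 58.8]
handle 801 ctr [ 425.9 -282.2] size [13.6 38.8] ang 73.1 z [43.2 44.4 45.6]
bridge few 0
key_grip []
keyhole [([0.425, -0.123, 0.052], 0.61)]
gauge_grip [([0.425, -0.282, 0.022], 0.79)]
gauge_tip []
gap_mouth []
press_head []
press [([0.42, -0.126, 0.073], 0.33)]
pos [ 0.3468 -0.1117  0.2029] yaw -9.67 tilt [-7.e-04  4.e-04 -1.e+00] shift [ 0.1984 -0.0009  0.207 ] turnz 0.0009 t 13.6
```

View pics/w4.png

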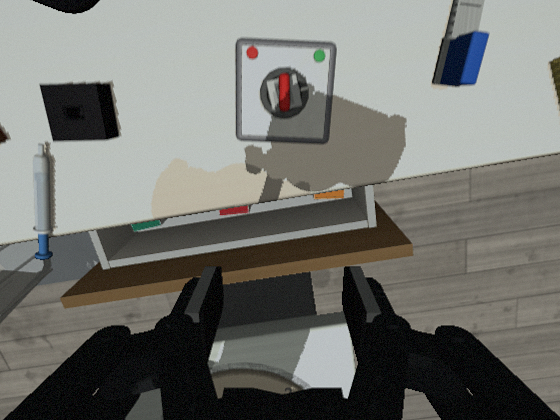

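```bash
python3 -c "
from h import *
mv([.4255,-.2825,.16],-17)"
```

```text
pos [ 0.3468 -0.1117  0.2029] yaw -9.67 tilt [-7.e-04  4.e-04 -1.e+00] shift [0.2658 0.388  0.1069] turnz 0.2442 t 13.6
```

>>> carry_out --delta_pos '[[0,0.1,0],[0.05,0.2,0],[0.15,0.3,0.02],[0.25,0.388,0.06],[0.266,0.388,0.107],[0.266,0.388,0.107],[0.266,0.388,0.107],[0.266,0.388,0.107]]' --turn '[[0,0,0.1],[0,0,0.2],[0,0,0.245],[0,0,0.245],[0,0,0.245],[0,0,0.245],[0,0,0.245],[0,0,0.245]]' --claw '[-0.3,-0.3,-0.3,-0.3,-0.3,-0.3,-0.3,-0.3]'

```text
clock: 14.4
position: [0.4245, -0.2816, 0.1609]
ee_rot: [-0.0, 0.989, -0.148, -0.0]
contact_force: [0.1, 0.5, 0.0]
width: 0.0554
gripper_force: 0.0
```

```bash
python3 -c "
from h import *
d=img('wrist','w5');w=cloud(d);im=d['image'].astype(int)
blue=(im[...,2]>100)&(im[...,0]<80)
rect(w,(.425,-.283),.05,.037,.06,blue,'handle')
rect(w,(.50,-.306),.045,.004,.016,None,'blade')
rect(w,(.61,-.333),.1,.05,.12,blue,'bridge')
rect(w,(.61,-.333),.08,.036,.042,None,'lower')
rect(w,(.61,-.333),.11,.02,.0265,None,'base')
for n in ['gauge_grip','gauge_tip','gap_mouth','press_head','press']:
    r=manip.place_of('wrist',n);print(n,[(np.round(x['point'],4).tolist(),round(x['score'],2)) for x in r[:2]])
np.save('w5.npy',w)
mv([.4255,-.2825,.012],-17)"
```

```text
handle 107 ctr [ 412.6 -278.9] size [12.2 10.2] ang 68.7 z [43.3 44.4 45.4]
blade 2720 ctr [ 499.9 -303.6] size [22.  88.3] ang 73.4 z [ 4.5  9.  13.9]
bridge few 0
lower 2410 ctr [ 557.7 -315. ] size [90.4 13.9] ang 73.1 z [38.6 40.4 41.6]
base 2298 ctr [ 556.9 -314.8] size [124.3  23.8] ang 72.9 z [21.2 24.  25.8]
gauge_grip [([0.4236, -0.282, 0.028], 0.63)]
gauge_tip [([0.5418, -0.3174, -0.0012], 0.87)]
gap_mouth []
press_head []
press []
pos [ 0.4248 -0.2821  0.1614] yaw -17.02 tilt [ 0.0011 -0.0011 -1.    ] shift [1.400e-03 1.000e-04 3.734e-01] turnz -0.0008 t 14.7
```

View pics/w5.png

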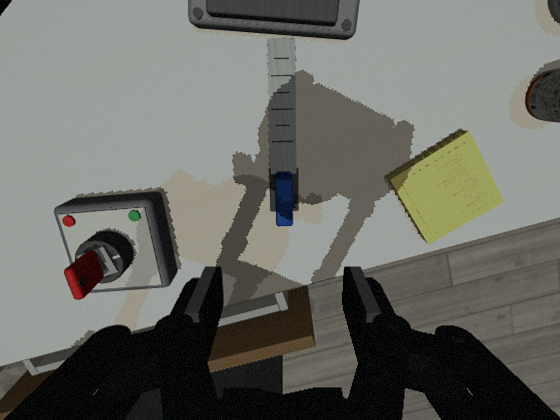

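>>> carry_out --delta_pos '[[0.001,0,0.11],[0.001,0,0.22],[0.001,0,0.31],[0.001,0,0.36],[0.001,0,0.372],[0.001,0,0.372],[0.001,0,0.372]]' --turn '[[0,0,0],[0,0,0],[0,0,0],[0,0,0],[0,0,0],[0,0,0],[0,0,0]]' --claw '[-0.3,-0.3,-0.3,-0.3,-0.3,-0.3,-0.3]'

```text
clock: 15.4
position: [0.4262, -0.2833, 0.013]
ee_rot: [0.001, 0.989, -0.148, 0.001]
contact_force: [-0.6, 0.1, 0.2]
width: 0.0559
gripper_force: 0.0
```

>>> carry_out --delta_pos '[[0,0,0],[0,0,0],[0,0,0],[0,0,0],[0,0,0],[0,0,0],[0,0,0],[0,0,0]]' --turn '[[0,0,0],[0,0,0],[0,0,0],[0,0,0],[0,0,0],[0,0,0],[0,0,0],[0,0,0]]' --claw '[0,0.2,0.4,0.6,0.8,1,1,1]' --force 90

```text
clock: 16.2
position: [0.4254, -0.2826, 0.0123]
ee_rot: [0.0, 0.989, -0.148, 0.0]
contact_force: [-0.9, 0.7, 5.0]
width: 0.0127
gripper_force: 88.1
```

```bash
python3 -c "
from h import *
print(manip.get_state()['contact_force'])
mv([.4255,-.2825,.10],-17)"
```

```text
[-0.87026103  0.74625643  5.01716336]
pos [ 0.4254 -0.2826  0.0123] yaw -17.04 tilt [ 4.e-04 -5.e-04 -1.e+00] shift [ 2.000e-04 -3.000e-04 -2.193e-01] turnz -0.0013 t 16.2
```

>>> carry_out --delta_pos '[[-0.02,0,-0.002],[-0.03,0,-0.01],[-0.03,0,-0.06],[-0.03,-0.0175,-0.125],[-0.03,-0.0175,-0.125],[-0.03,-0.0175,-0.125]]' --turn '[[0,0,0],[0,0,0],[0,0,0],[0,0,0],[0,0,0],[0,0,0]]' --claw '[1,1,1,1,1,1]'

```text
clock: 16.8
position: [0.4155, -0.2721, 0.0618]
ee_rot: [0.0, 0.989, -0.148, 0.0]
contact_force: [0.8, 0.5, -1.5]
width: 0.0127
gripper_force: 87.7
```

```bash
python3 -c "
from h import *
d=img('wrist','w6');w=cloud(d);np.save('w6.npy',w)
s=manip.get_state();P=s['position'];r=np.radians(17);u=np.array([np.cos(r),-np.sin(r)]);n=np.array([np.sin(r),np.cos(r)])
a=(w[...,:2]-P[:2])@u; l=(w[...,:2]-P[:2])@n; z=w[...,2]
# blade profile
m=(abs(l)<9)&(abs(l)<.009)&(a>.03)&(a<.16)&(z>.03)
for a0 in np.arange(.03,.16,.01):
    k=m&(a>=a0)&(a<a0+.01)
    print(round(a0,2),k.sum(),np.round(np.nanmedian(z[k])*1000,1) if k.any() else '',np.round((np.nanmedian(z[k&(l>.004)])-np.nanmedian(z[k&(l<-.004)]))*1000,1) if k.any() else '')
rect(w,(.50,-.306),.045,.04,.075,None,'blade')
lo=rect(w,(.57,-.319),.06,.037,.0425,None,'lower')
ba=rect(w,(.57,-.319),.09,.02,.0265,None,'base')
for n_ in ['gauge_grip','gauge_tip','gap_mouth','press_head']:
    r_=manip.place_of('wrist',n_);print(n_,[(np.round(x['point'],4).tolist(),round(x['score'],2)) for x in r_[:2]])
for n_ in ['gauge_tip','gap_mouth','press_head']:
    img('side');r_=manip.place_of('side',n_);print(n_,[(np.round(x['point'],4).tolist(),round(x['score'],2)) for x in r_[:2]])
mv(P,-17)"
```

```text
0.03 913 63.8 -0.0
0.04 955 62.6 0.1
0.05 989 61.2 0.2
0.06 1051 60.0 -0.1
0.07 1084 58.7 -0.0
0.08 1139 57.3 -0.0
0.09 1165 56.1 -0.1
0.1 1244 54.8 0.1
0.11 1205 53.5 -0.0
0.12 0  
0.13 0  
0.14 0  
0.15 0  
blade 9920 ctr [ 494.5 -295.6] size [22.1 73.2] ang 73.2 z [53.1 57.2 61.8]
lower few 0
base few 0
gauge_grip [([0.4157, -0.2708, 0.0773], 0.85)]
gauge_tip []
gap_mouth []
press_head []
gauge_tip [([0.5313, -0.3089, 0.049], 0.82)]
gap_mouth [([0.5741, -0.3201, 0.037], 0.9), ([0.6098, -0.3324, 0.0045], 0.64)]
press_head [([0.6098, -0.3335, 0.042], 0.83), ([0.4205, -0.1253, 0.0389], 0.33)]
pos [ 0.4158 -0.2723  0.0615] yaw -17.04 tilt [-3.e-04  1.e-04 -1.e+00] shift [-0.0021 -0.0006  0.0009] turnz -0.0014 t 17.35
```

View pics/w6.png

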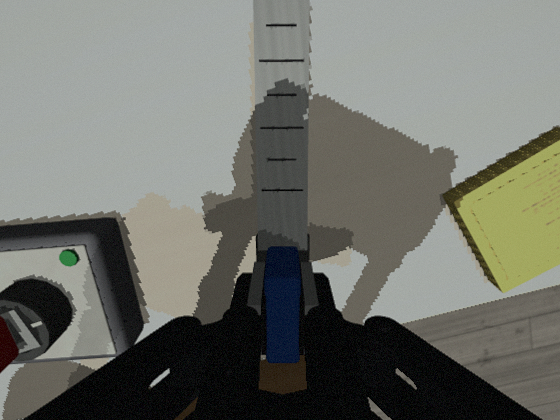

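>>> carry_out --delta_pos '[[0.03,0,0],[0.06,0,0],[0.07,0,0],[0.07,0,0.008],[0.07,0,0.016],[0.07,0,0.019],[0.07,0,0.019],[0.07,0,0.019]]' --turn '[[0,0,0],[0,0,0],[0,0,0],[0,0,0],[0,0,0],[0,0,0],[0,0,0],[0,0,0]]' --claw '[1,1,1,1,1,1,1,1]'

```text
clock: 18.15
position: [0.4423, -0.2804, 0.054]
ee_rot: [-0.0, 0.989, -0.148, -0.0]
contact_force: [-0.2, 0.9, -1.9]
width: 0.0125
gripper_force: 87.7
```

```bash
python3 -c "
from h import *
print(manip.get_state()['contact_force'])
d=img('wrist');w=cloud(d)
rect(w,(.55,-.313),.05,.037,.0415,None,'lower')
for c in ['side','scene']:
  d=img(c,c+'7')
  for n_ in ['gauge_tip','gap_mouth','press_head']:
    r_=manip.place_of(c,n_);print(n_,[(np.round(x['point'],4).tolist(),round(x['score'],2)) for x in r_[:2]])
mv([.4,-.3,.0523],-17)
i=cv2.imread('pics/side7.png')[160:260,240:370];j=cv2.imread('pics/scene7.png')[180:260,220:350]
cv2.imwrite('pics/c7.png',np.vstack([cv2.resize(i,(520,300)),cv2.resize(j,(520,300))]))
"
```

```text
[-0.23018349  0.90349624 -1.93819166]
lower 1642 ctr [ 554.7 -313.7] size [89.6  6.4] ang 72.2 z [38.  40.2 41.3]
gauge_tip [([0.558, -0.3188, 0.0422], 0.61), ([0.4273, -0.1258, -0.0014], 0.19)]
gap_mouth [([0.5723, -0.3201, 0.0369], 0.93)]
press_head [([0.6096, -0.3356, 0.0422], 0.57)]
gauge_tip [([0.5586, -0.3163, 0.0388], 0.92)]
gap_mouth [([0.5683, -0.3178, 0.0395], 0.65)]
press_head [([0.6083, -0.3333, 0.0442], 0.61)]
pos [ 0.4426 -0.2805  0.0542] yaw -17.04 tilt [ 1.e-04 -1.e-04 -1.e+00] shift [-0.0875  0.0778  0.0046] turnz -0.0014 t 18.6
```

View pics/c7.png

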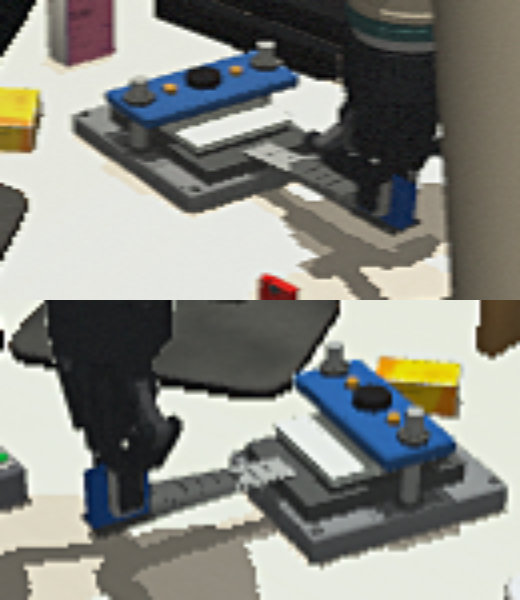

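>>> carry_out --delta_pos '[[0,0,0.002],[0,0,0.003],[0,0,0.003],[0,0,0.003]]' --turn '[[0,0,0],[0,0,0],[0,0,0],[0,0,0]]' --claw '[1,1,1,1]'

```text
clock: 19.0
position: [0.4426, -0.2805, 0.0529]
ee_rot: [0.0, 0.989, -0.148, -0.0]
contact_force: [-0.7, -0.2, -1.2]
width: 0.0127
gripper_force: 87.7
```

>>> carry_out --delta_pos '[[0,0,0.001],[0,0,0.0015],[0,0,0.0015]]' --turn '[[0,0,0],[0,0,0],[0,0,0]]' --claw '[1,1,1]'

```text
clock: 19.3
position: [0.4426, -0.2805, 0.0523]
ee_rot: [0.0, 0.989, -0.148, 0.0]
contact_force: [-1.1, 0.1, -0.8]
width: 0.0129
gripper_force: 87.7
```

>>> carry_out --delta_pos '[[0,0,0.001],[0,0,0.001],[0,0,0.001]]' --turn '[[0,0,0],[0,0,0],[0,0,0]]' --claw '[1,1,1]'

```text
clock: 19.6
position: [0.4426, -0.2805, 0.0521]
ee_rot: [0.0, 0.989, -0.148, 0.0]
contact_force: [-1.1, -1.2, 0.1]
width: 0.0126
gripper_force: 87.9
```

>>> carry_out --delta_pos '[[0.0125,0,0],[0.025,0,0],[0.0375,0,0],[0.05,0,0],[0.0625,0,0],[0.0625,0,0]]' --turn '[[0,0,0],[0,0,0],[0,0,0],[0,0,0],[0,0,0],[0,0,0]]' --claw '[1,1,1,1,1,1]'

```text
clock: 20.2
position: [0.4679, -0.2884, 0.052]
ee_rot: [0.0, 0.989, -0.148, 0.001]
contact_force: [0.5, -0.7, -0.4]
width: 0.0128
gripper_force: 88.0
```

```bash
cat > st.py <<'E'
from h import *
s=manip.get_state();u=Rt().as_matrix()[:,0]
print('F',np.round(s['contact_force'],1),'along',round(s['contact_force']@u,2),'adv',round(s['position']@u*1000,2),'M',np.round(s['moment'],2))
mv(s['position'],-17.2)
E
python3 st.py
```

```text
F [ 0.5 -0.7 -0.4] along 0.7 adv 531.94 M [-0.02 -0.23  0.02]
pos [ 0.4679 -0.2884  0.052 ] yaw -17.03 tilt [ 0.0017 -0.001  -1.    ] shift [0. 0. 0.] turnz 0.0055 t 20.2
```

```bash
cat > pl.py <<'E'
from h import *
u=np.array([.9553,-.2957]);n=np.array([.2957,.9553]);M=np.array([.5715,-.3192])
for c in ['wrist','scene','side']:
    v=[]
    for _ in range(3):
        w=cloud(img(c));a=(w[...,:2]-M)@u;l=(w[...,:2]-M)@n;z=w[...,2]
        k=(a>.005)&(a<.03)&(abs(l)<.036)&(z>.048)&(z<.066)
        k2=(a>-.017)&(a<-.004)&(abs(l)<.042)&(abs(l)>.016)&(z>.034)&(z<.046)
        v.append([np.median(z[k])*1000,np.median(z[k2])*1000,k.sum(),k2.sum()])
    print(c,np.round(np.mean(v,0),2))
    e=(z>.048)&(z<.066)&(abs(l)<.03)&(abs(a)<.05)
    print('  front edge a',np.round(np.percentile(a[e],[1,3,10])*1000,1) if e.any() else '')
E
python3 pl.py; python3 st.py
```

```text
wrist [  54.33   40.58 1849.33 4153.33]
  front edge a [-49.4 -48.4 -44.5]
scene [ 54.02  40.2  141.67  54.  ]
  front edge a [-48.8 -45.1 -37.5]
side [ 53.57  39.5  151.67  42.67]
  front edge a [-49.5 -45.7 -30.8]
F [ 0.8 -1.   0.1] along 1.1 adv 530.59 M [-0.13 -0.32 -0.03]
pos [ 0.4667 -0.2879  0.052 ] yaw -17.05 tilt [ 5.e-04 -4.e-04 -1.e+00] shift [0. 0. 0.] turnz 0.0052 t 20.65
```

>>> carry_out --delta_pos '[[0.004,0,0],[0.008,0,0],[0.008,0,0]]' --turn '[[0,0,0],[0,0,0],[0,0,0]]' --claw '[1,1,1]'

```text
clock: 20.95
position: [0.4691, -0.2885, 0.052]
ee_rot: [-0.0, 0.989, -0.148, -0.0]
contact_force: [-2.1, 0.9, 3.1]
width: 0.0129
gripper_force: 88.5
```

>>> carry_out --delta_pos '[[0.003,0,0],[0.006,0,0],[0.006,0,0]]' --turn '[[0,0,0],[0,0,0],[0,0,0]]' --claw '[1,1,1]'

```text
clock: 21.25
position: [0.472, -0.2895, 0.0519]
ee_rot: [0.0, 0.989, -0.148, 0.0]
contact_force: [-2.3, 0.5, 3.3]
width: 0.0128
gripper_force: 88.5
```

```bash
python3 st.py
```

```text
F [-2.3  0.5  3.3] along -2.31 adv 536.15 M [0.03 0.04 0.02]
pos [ 0.472  -0.2895  0.0519] yaw -17.04 tilt [ 2.e-04 -1.e-04 -1.e+00] shift [0. 0. 0.] turnz 0.0054 t 21.25
```

>>> carry_out --delta_pos '[[0.003,0,-0.0005],[0.006,0,-0.0005],[0.01,0,-0.0005],[0.01,0,-0.0005],[0.01,0,-0.0005]]' --turn '[[0,0,0],[0,0,0],[0,0,0],[0,0,0],[0,0,0]]' --claw '[1,1,1,1,1]'

```text
clock: 21.75
position: [0.4749, -0.2903, 0.0521]
ee_rot: [-0.0, 0.989, -0.148, -0.001]
contact_force: [-5.3, 1.6, 4.7]
width: 0.0129
gripper_force: 88.6
```

```bash
python3 st.py; python3 pl.py
```

```text
F [-5.3  1.6  4.7] along -5.52 adv 539.0 M [0.11 0.45 0.  ]
pos [ 0.4749 -0.2903  0.0521] yaw -17.03 tilt [-1.7e-03  8.0e-04 -1.0e+00] shift [0. 0. 0.] turnz 0.0056 t 21.75
wrist [  54.39   40.57 6311.67 3918.  ]
  front edge a [-49.  -47.2 -40.8]
scene [ 54.17  39.96 142.    53.33]
  front edge a [-48.9 -46.9 -36.2]
side [ 53.65  39.53 146.67  41.  ]
  front edge a [-47.2 -43.4 -29.3]
```

>>> carry_out --delta_pos '[[0.005,0,0],[0.01,0,0],[0.015,0,0],[0.015,0,0],[0.015,0,0]]' --turn '[[0,0,0],[0,0,0],[0,0,0],[0,0,0],[0,0,0]]' --claw '[1,1,1,1,1]'

```text
clock: 22.7
position: [0.479, -0.2912, 0.0521]
ee_rot: [-0.001, 0.989, -0.148, -0.003]
contact_force: [-8.3, 3.0, 9.5]
width: 0.013
gripper_force: 89.2
```

```bash
python3 st.py; python3 pl.py; python3 st.py
```

```text
F [-8.3  3.   9.5] along -8.91 adv 542.97 M [0.27 0.8  0.01]
pos [ 0.479  -0.2912  0.0521] yaw -17.01 tilt [-0.0048  0.0023 -1.    ] shift [0. 0. 0.] turnz 0.0063 t 22.7
wrist [  54.86   40.56 8722.67 3818.67]
  front edge a [-48.8 -46.5 -38.5]
scene [ 54.46  40.1  142.67  51.  ]
  front edge a [-47.9 -45.5 -37.5]
side [ 53.93  39.51 138.33  36.33]
  front edge a [-47.5 -44.2 -33.1]
F [-7.2  2.4  8.1] along -7.67 adv 543.0 M [ 0.22  0.81 -0.05]
pos [ 0.479  -0.2912  0.0521] yaw -17.02 tilt [-0.0047  0.0023 -1.    ] shift [0. 0. 0.] turnz 0.0061 t 23.15
```

>>> carry_out --delta_pos '[[0.005,0,-0.0005],[0.01,0,-0.0005],[0.015,0,-0.0005],[0.019,0,-0.0005],[0.019,0,-0.0005],[0.019,0,-0.0005]]' --turn '[[0,0.005,0],[0,0.012,0],[0,0.012,0],[0,0.012,0],[0,0.012,0],[0,0.012,0]]' --claw '[1,1,1,1,1,1]'

```text
clock: 23.75
position: [0.4855, -0.293, 0.052]
ee_rot: [-0.001, 0.989, -0.148, -0.0]
contact_force: [-8.5, 2.6, 6.8]
width: 0.0128
gripper_force: 89.1
```

```bash
python3 st.py; python3 pl.py; python3 st.py
```

```text
F [-8.5  2.6  6.8] along -8.89 adv 549.94 M [0.37 1.05 0.04]
pos [ 0.4855 -0.293   0.052 ] yaw -17.0 tilt [-5.0e-04  1.5e-03 -1.0e+00] shift [0. 0. 0.] turnz 0.0066 t 23.75
wrist [   55.74    40.58 12538.67  3600.33]
  front edge a [-48.5 -45.5 -35.1]
scene [ 55.41  40.3  148.33  47.67]
  front edge a [-48.9 -46.1 -37.2]
side [ 54.76  39.16 128.67  35.  ]
  front edge a [-47.3 -44.6 -34.5]
F [-9.2  2.4  8.9] along -9.54 adv 549.98 M [0.37 1.05 0.01]
pos [ 0.4856 -0.293   0.052 ] yaw -17.0 tilt [-3.0e-04  1.5e-03 -1.0e+00] shift [0. 0. 0.] turnz 0.0065 t 24.2
```

>>> carry_out --delta_pos '[[0.004,0,-0.0003],[0.008,0,-0.0003],[0.0115,0,-0.0003],[0.0115,0,-0.0003],[0.0115,0,-0.0003]]' --turn '[[0,0.002,0],[0,0.002,0],[0,0.002,0],[0,0.002,0],[0,0.002,0]]' --claw '[1,1,1,1,1]'

```text
clock: 24.7
position: [0.4895, -0.294, 0.052]
ee_rot: [-0.001, 0.989, -0.148, -0.0]
contact_force: [-10.0, 2.7, 8.5]
width: 0.0127
gripper_force: 89.1
```

```bash
python3 st.py; python3 pl.py; python3 st.py
```

```text
F [-10.    2.7   8.5] along -10.33 adv 554.04 M [0.4  1.24 0.04]
pos [ 0.4895 -0.294   0.052 ] yaw -17.0 tilt [-4.0e-04  1.7e-03 -1.0e+00] shift [0. 0. 0.] turnz 0.0067 t 24.7
wrist [   56.24    40.58 14141.33  3516.  ]
  front edge a [-48.4 -45.1 -33.7]
scene [ 55.9   40.12 139.67  47.33]
  front edge a [-49.4 -46.9 -36.4]
side [ 55.65  39.22 123.    35.67]
  front edge a [-48.9 -44.4 -35. ]
F [-9.1  3.4  7.5] along -9.72 adv 554.02 M [ 0.39  1.22 -0.02]
pos [ 0.4895 -0.294   0.052 ] yaw -17.0 tilt [-4.0e-04  1.7e-03 -1.0e+00] shift [0. 0. 0.] turnz 0.0067 t 25.15
```

```bash
python3 -c "
from rig import manip
print(manip.sign_off())"
```

```text
the job is handed in; nothing more can be done
None
```

The job is handed in: the key is home in the cylinder and turned to the stop, by its pointer mark in the wrist picture (no stop torque was felt). The gauge is level and still gripped, with the plate raised about 1.9–2.1 mm by the three cameras; the arm kept well clear of the bottle and vial, which I did not re-check.

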